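# Turn the sprocket to its key and press it home

### The arm

A 7-joint arm with a two-finger parallel gripper is mounted at the origin on a cart in front of the work surface, level with it; the furniture and walls round the work are solid. World frame = base frame: x ahead of the robot, y to its left, z up, the work surface at z = 0. Lengths are in mm, angles in rad, forces in N, time in s.
With the tool pointing down it reaches from about 425 to 875 mm from the base axis. Payload 8.4 kg.
Tool frame: the origin (TCP) lies midway between the tips of the shut fingers; the grasp point (between the pads) lies 19 mm behind it; z points along the fingers, x is the direction in which the jaws open and shut, and the axes are right-handed (so a half turn about z gives the same grasp; the last joint's range is limited). The gripper opens to 87 mm and grips with 3 to 60 N. Pads are 19 mm wide; open, the fingers measure 117 mm over their backs; the gripper's body (75 mm by 190 mm) begins 51 mm behind the grasp point.
Start: joints at [-1.271, 0.333, 0.04, 1.465, -0.013, 1.343, -0.059], TCP at [252.402, 598.963, 222.546] pointing down, gripper open.
Joint ranges: [-2.58, 2.58], [-0.38, 2.09], [-1.3, 1.39], [0.25, 2.4], [-1.5, 4.64], [0.08, 2.09], [-2.65, 2.65]. Speed limits (rad/s): [2.22, 2.22, 2.79, 2.79, 3.14, 3.14, 3.14].

### API

Orientations are given as a unit quaternion [x, y, z, w].
In Python, from station import arm, gripper_to, optics, order gives the robot as it stands. Calls block until the motion is done:
- arm.reach(position, orientation): joint-space move of the TCP to a pose.
- arm.movel(position, rotation=None, max_speed=150): straight line of the TCP; rotation=None keeps the orientation; max_speed is the mean speed in mm/s.
- arm.movej(angles): joint-space move.
- gripper_to(opening): finger opening in mm; the grip force is fixed at half the most; returns when the fingers have stopped.
- arm.dwell(seconds).
- arm.solve_ik(position, orientation): joint angles nearest the present ones, or None.
- arm.get_obs(): the state.
- optics.get_image(name): name is "scene" or "side" or "wrist"; returns a dict with "color" (400x640x3 uint8, red, green, blue), "range_z" (400x640 float32, mm along the optical axis (not along the pixel's ray), 0 where there is no reading), "fovy" (degrees; the focal length in pixels is half the picture's height over the tangent of half this angle, whatever the lens; pixels are square), "cx", "cy" (the principal point, pixels), "dist" ([k1, k2, p1, p2, k3] as OpenCV has them; the pictures are not rectified), "pose" (4x4, takes a point from camera to world coordinates); the wrist camera has in their place "mount" (4x4, takes a point from camera to tool coordinates, whose origin is the TCP and whose axes are the tool frame's). Camera axes: x right, y down, z forward; pixel columns grow to the right and rows downward; lengths in mm; the calibration is good to about 2 mm. A picture is of the moment at which its call begins: read the wrist's pose just before it.
A pose or a line that the arm cannot do raises arm.Unreachable and nothing moves.
- order.close_job(): hands the job in, once; it reports no verdict.
Trained networks look in the newest picture that a camera, given by its name, has taken for a name from the list of things; names that differ only in an ending like _2 or _b are one class to them, and where a whole thing is asked for, a point or a joint stands for the part that bears it (a point fixed in the world has none). Each returns a list of dicts, best first, with "confidence" (0 to 1); they miss things now and then, are a little off and sometimes report something else, mostly with a low value. They report only what shows in the picture. A call takes as long as a camera call. They do not tell look-alikes from the thing itself.
- optics.cut_out(label, camera): "mask" (400x640 bool, what is visible of it).
- optics.pinpoint(label, camera): "position" ([x, y, z] in mm, in world coordinates, good to about 4 mm: a listed point, or the origin of a listed thing).
The state is a dict: "time": time; "qpos": joint angles; "joint_velocities": joint speeds; "tau": joint torques, N m; "eef_pos": TCP position; "orientation": TCP orientation; "force": force on the tool from outside, world axes, zero at the start; "torque": the same for the moment, N m; "gripper_width": finger opening in mm.
Only numpy, scipy, OpenCV 4.12 (cv2) and the standard library are available. Lean on these libraries where they do the work, as an engineer would, in place of code of your own. Each camera call takes 0.05 s, during which the arm holds its last target.

### The job

The sprocket lies on the bench stand with its rim notch out of line with the stand's key. Turn it by fingertip (its two upright bolts are good to push on) until the notch stands over the key, then press it down, best on the middle of the black hub cap, until it is fully home on the stand, and move clear. Do not lift or tip the sprocket, and leave the other things on the worktop where they are.

Things in the scene. Friction and masses are not known exactly. Their poses are not given: they have to be found in the camera images.
- stand: Round bench stand fixed to the worktop. Origin: centre of its underside, on the worktop; z up along its shaft, x from the shaft to the key. Flange 124 mm across, 10 mm high, with an ear under the key out to 82 mm from the axis; pedestal 84 mm across, its flat top (the seat) 30 mm above the origin; stub shaft 24 mm across, to 46 mm.
- key (a point): Top of the key: a steel upright 8 mm wide (tangentially) with a half-round top, reaching from 49 to 75 mm out from the axis along the stand's +x, on the ear; the outer 15 mm show beyond the sprocket's rim. This point is 53 mm from the axis and 36 mm above the worktop.
- sprocket: Loose steel sprocket, 120 mm across, plate 6 mm thick, 0.3 kg, level on the shaft (bore 26 mm, closed by the cap). Origin: centre of the underside; z up; x to the notch. At first its underside is at 38 mm, 2 mm over the key: it turns with light friction and stays where left. Seated: underside at 30 mm, flat on the seat, upper face level with the key's top.
- notch (a point): Middle of the single rim notch at the underside of the plate, 53 mm from the axis. The notch is square, 15 mm wide, open at the rim, and 15 mm deep (from 45 mm out to the rim).
- cap (a point): Centre of the flat top of the black hub cap, the place to press: 40 mm across, 22 mm above the sprocket's underside (16 mm above its upper face).
- bolt_left (a point): Top centre of one of two equal upright spacer bolts fixed in the sprocket, 12 mm thick, 32 mm high above the plate's upper face (so the top is 16 mm above the cap), 46 mm from the axis on the sprocket's +y side. Push it sideways to turn the sprocket.
- bolt_right (a point): The same for the other spacer bolt, on the sprocket's -y side, 46 mm from the axis.
- collar (a joint): How far (m) the tight collar round the shaft, 60 mm across, on which the sprocket rests, has been pressed down: 0 at the start, 0.008 when the sprocket is seated. It yields only to about 9 N (less the sprocket's weight) and stays where it is pressed to; it does not spring back.
- cassette: Bystander: stack of seven toothed rings, 96 mm across, 26 mm high, lying on the worktop, origin at the centre of its underside. Leave it alone.
- tin_box: Bystander: small patch tin, 65x93x35 mm, lying on the worktop, origin at the centre of its underside. Leave it alone.
- pedal: Bystander: black pedal, 67x120x23 mm, lying on the worktop, origin at the centre of its underside. Leave it alone.
- brush: Bystander: wooden brush, 165 mm long, 34 mm high, lying on the worktop, origin at the centre of its underside. Leave it alone.
- tyre_lever_2: Bystander: nylon tyre lever, 110 mm long, 18 mm wide, 8 mm thick, on the right, lying on the worktop, origin at the centre of its underside. Leave it alone.
- tyre_lever_1: Bystander: nylon tyre lever, 110 mm long, 18 mm wide, 8 mm thick, near the front edge, lying on the worktop, origin at the centre of its underside. Leave it alone.
- chain_tool: Bystander: chain tool, 24x108x34 mm, lying on the worktop, origin at the centre of its underside. Leave it alone.
Things that resemble listed ones, but are neither listed nor needed, are in the scene too. What is shaped like the sprocket but brown is not meant.

How it is judged:
By the outcome, as a careful person would: the job done as asked, in the order asked, and still so for the second after the job is handed in, with the robot touching nothing.
It also fails if it takes over 64 s, if anything falls off the work surface, if the arm or the gripper's body presses on something with over 40 N, if the wrist force passes 120 N, or if a joint passes its speed limit or range.

## Working session

There is one attempt and no reset: what is moved stays moved. The work goes in short steps, each a Python script; the robot and the scene stay as the last script left them, time stands still between calls to the robot, and variables do not carry over. Pictures are saved under pics/ and viewed, and the job is handed in when it is done.

```bash
ls; mkdir -p pics
python3 - <<'E'
from station import arm, gripper_to, optics, order
import cv2
o=arm.get_obs();print(o)
for n in("scene","side","wrist"):
    im=optics.get_image(n);cv2.imwrite(f"pics/{n}0.png",im["color"][:,:,::-1])
    print(n,im["fovy"],im["dist"],im.get("pose"),im.get("mount"))
    for l in("sprocket","stand","key","notch","cap","bolt_left","bolt_right"):
        print(l,[([round(float(v)) for v in d["position"]],round(d["confidence"],2)) for d in optics.pinpoint(l,n)])
E
```

```text
pics
{'time': 0.0, 'qpos': array([-1.27121099,  0.33388713,  0.03988171,  1.46630569, -0.01340168,
        1.34324528, -0.0584972 ]), 'joint_velocities': array([ 0.00036431,  0.0006865 ,  0.00012643, -0.00180437, -0.00091394,
        0.00036083,  0.00145633]), 'tau': array([ 9.80485675e-04, -6.56376314e+01,  1.33562453e+00, -4.03809285e+01,
       -5.96030918e-02,  4.47889999e-02,  1.46086763e-04]), 'eef_pos': array([252.24485057, 598.55382322, 221.65788094]), 'orientation': array([ 8.33162458e-01,  5.53027753e-01, -6.26612432e-04,  4.80599846e-04]), 'force': array([-0.12446412, -0.9252272 , -0.27749119]), 'torque': array([0.02128708, 0.03529474, 0.02612777]), 'gripper_width': 86.66043325957517}
scene 54.29702498644926 [0.01558804 0.         0.         0.         0.        ] [[-7.40925502e-01 -3.11201286e-01  5.95132893e-01 -2.91119027e+02]
 [-6.71586277e-01  3.44819291e-01 -6.55798390e-01  8.59321413e+02]
 [-1.12799978e-03 -8.85580835e-01 -4.64483920e-01  7.08103273e+02]
 [ 0.00000000e+00  0.00000000e+00  0.00000000e+00  1.00000000e+00]] None
sprocket [([530, -20, 36], 0.71), ([502,
[... 772 characters left out ...]
31, -19, 0], 0.54)]
key []
notch [([559, 172, -2], 0.87), ([552, -69, 46], 0.85), ([493, -432, -2], 0.4)]
cap [([505, 176, 21], 0.8), ([531, -23, 62], 0.58)]
bolt_left [([499, 225, 40], 0.98), ([566, 1, 77], 0.88)]
bolt_right [([488, -43, 75], 0.96), ([507, 134, 35], 0.59)]
wrist 61.64965202262029 [0.01315098 0.         0.         0.         0.        ] None [[ 9.99999938e-01  1.68423223e-05 -3.50356360e-04 -1.59170842e+00]
 [ 7.79636930e-05  9.63187870e-01  2.68829168e-01 -7.34210696e+01]
 [ 3.41986704e-04 -2.68829178e-01  9.63187809e-01 -1.63151500e+02]
 [ 0.00000000e+00  0.00000000e+00  0.00000000e+00  1.00000000e+00]]
sprocket []
stand []
key []
notch []
cap []
bolt_left []
bolt_right []
```

View pics/scene0.png

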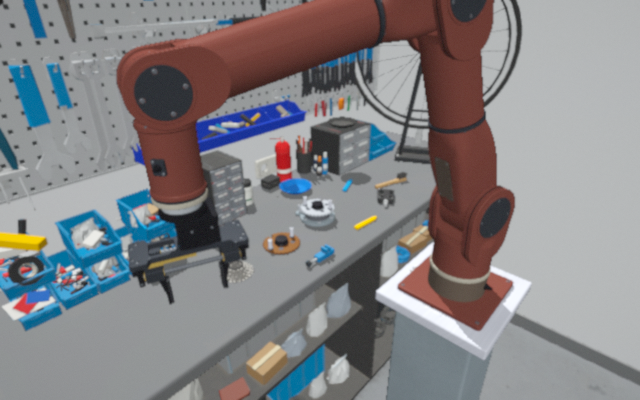

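View pics/side0.png

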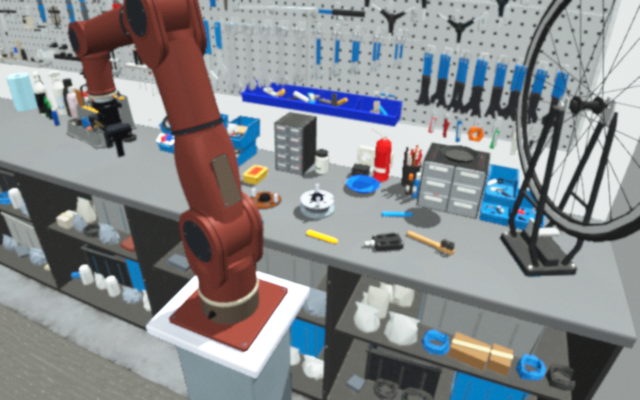

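The real sprocket (steel, on its stand) is near (316,210) in scene and (317,203) in side. The brown look-alike is near (281,242) in scene and (266,199) in side. The networks put the stand at about (530,-20), the key at about +14° and the notch at about -62°. Next is a closer look with the wrist camera.

```bash
cat > h.py <<'E'
from station import arm, gripper_to, optics, order
import cv2, numpy as np
from scipy.spatial.transform import Rotation as R
def quat(yaw): # tool down, tool x at angle yaw (deg)
    return (R.from_euler('z',yaw,degrees=True)*R.from_quat([1,0,0,0])).as_quat()
def look(name,labels=("stand","key","sprocket","notch","cap","bolt_left","bolt_right")):
    o=arm.get_obs(); im=optics.get_image("wrist"); cv2.imwrite(f"pics/{name}.png",im["color"][:,:,::-1])
    T=np.eye(4);T[:3,:3]=R.from_quat(o["orientation"]).as_matrix();T[:3,3]=o["eef_pos"]
    im["pose"]=T@im["mount"]
    np.save(f"pics/{name}.npy",im,allow_pickle=True)
    for l in labels: print(l,[([round(float(v),1) for v in d["position"]],round(d["confidence"],2)) for d in optics.pinpoint(l,"wrist")])
    return im
def xyz(im,u,v,z=None):
    f=200/np.tan(np.radians(im["fovy"]/2));K=np.array([[f,0,im["cx"]],[0,f,im["cy"]],[0,0,1.]])
    p=cv2.undistortPoints(np.array([[[u,v]]],float),K,np.array(im["dist"]))[0,0]
    r=im["pose"][:3,:3]@[p[0],p[1],1];c=im["pose"][:3,3]
    return c+r*((z-c[2])/r[2] if z is not None else im["range_z"][int(round(v)),int(round(u))])
def st():
    o=arm.get_obs();print("t",round(o["time"],2),"p",o["eef_pos"].round(1),"F",o["force"].round(1),"q7",o["qpos"][6].round(2),"w",round(o["gripper_width"],1));return o
E
python3 - <<'E'
from h import *
q=arm.solve_ik([530,40,230],quat(0));print(q)
for y in (0,85,110): print(y,arm.solve_ik([530,-20,60],quat(y)))
arm.reach([530,40,230],quat(0)); st()
look("w1")
E
```

```text
[-0.76736581  0.08407573  0.65216648  1.76919686 -0.05283326  1.30586992
 -0.10305959]
0 [-0.69328913  0.29713879  0.74835918  1.96783503 -0.24440653  0.96719808
  0.17339321]
85 [-0.63647298  0.28366136  0.67908169  1.9655978  -0.21565822  0.96394523
  1.63058215]
110 [-0.60856561  0.27803271  0.64552161  1.96446017 -0.20257119  0.96269149
  2.0549122 ]
t 3.43 p [530.   41.4 229.9] F [ 0.6 -0.2  0.9] q7 -0.1 w 87.2
stand []
key [([576.3, -5.8, 39.5], 0.84)]
sprocket [([529.4, -18.3, 37.2], 0.94), ([505.0, 175.3, 0.5], 0.72)]
notch [([553.0, -69.5, 41.4], 0.81), ([554.8, 179.1, -1.1], 0.81)]
cap [([500.1, 180.3, 15.7], 0.84), ([530.6, -19.2, 59.9], 0.77)]
bolt_left [([570.6, 0.2, 78.9], 0.75)]
bolt_right [([489.6, -39.3, 75.5], 0.83), ([505.0, 131.7, 35.6], 0.57), ([529.6, -20.3, 38.5], 0.33)]
```

View pics/w1.png

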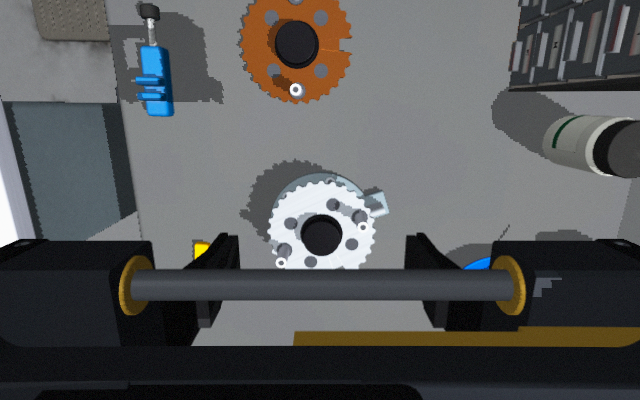

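The wrist picture shows the brown part at (296,45) and the steel sprocket at (321,235), with its bolts at (363,227) and (281,263). The key is at (379,204). The beam hides the notch, so I'm shifting the view.

Run:
```python
from h import *
arm.reach([530,-50,230],quat(0)); st()
im=look("w2"); c=im["color"][20:320,170:490,::-1]; cv2.imwrite("pics/w2z.png",cv2.resize(c,None,fx=2,fy=2,interpolation=cv2.INTER_CUBIC)[:600])
```

```text
t 4.28 p [529.9 -51.3 230.1] F [0.1 0.7 0.2] q7 0.08 w 87.0
stand []
key [([578.8, -3.2, 40.2], 0.73)]
sprocket [([527.6, -23.6, 36.9], 0.77)]
notch [([551.7, -68.9, 34.7], 0.78)]
cap [([529.9, -20.1, 58.5], 0.74)]
bolt_left [([571.5, 0.9, 81.2], 0.58)]
bolt_right [([488.4, -42.4, 75.3], 0.61)]
```

View pics/w2z.png

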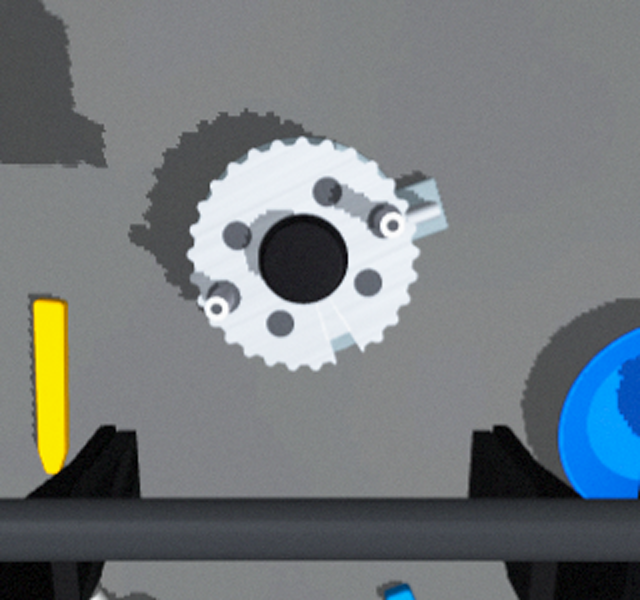

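The zoomed picture (2x) shows the cap at (303,259), the bolts at (392,225) and (217,308), the notch at (347,343) and the key ridge ending at about (439,209).

Run:
```python
from h import *
im=np.load("pics/w2.npy",allow_pickle=True).item()
def P(n,x,y,z): 
    p=xyz(im,170+x/2,20+y/2,z);print(n,p.round(1),xyz(im,170+x/2,20+y/2).round(1));return p
c=P("cap",303,259,60);b1=P("b1",392,225,76);b2=P("b2",217,308,76);n=P("notch",347,345,44);k=P("key",439,209,36);k2=P("key in",413,219,36)
m=(b1+b2)/2;print(m)
a=lambda p,q=m:(np.degrees(np.arctan2(*(p-q)[1::-1])),np.hypot(*(p-q)[:2]))
for q in(b1,b2,n,k,k2):print(a(q),a(q,c))
print(a(k,k2))
```

```text
cap [529.2 -20.6  60. ] [529.2 -20.7  59.1]
b1 [570.7  -2.9  76. ] [570.3  -2.7  78.5]
b2 [487.8 -41.9  76. ] [487.7 -42.   75.5]
notch [552.7 -68.7  44. ] [554.9 -77.2  10.6]
key [600.    2.2  36. ] [604.9   0.8  10.7]
key in [586.7  -2.9  36. ] [586.7  -2.9  36.1]
[529.23799755 -22.44045535  76.        ]
(np.float64(25.21235445041885), np.float64(45.790484678922944)) (np.float64(23.025103434316826), np.float64(45.03886598482393))
(np.float64(-154.78764554958119), np.float64(45.790484678922994)) (np.float64(-152.67400357585012), np.float64(46.60662643852528))
(np.float64(-63.070481934879204), np.float64(51.84905867740531)) (np.float64(-63.964552282500364), np.float64(53.550229359364344))
(np.float64(19.17124119902144), np.float64(74.88663230616984)) (np.float64(17.78943856180098), np.float64(74.30906883009472))
(np.float64(18.79170275347413), np.float64(60.674325394643034)) (np.float64(17.079768636197755), np.float64(60.11386725328532))
(np.float64(20.790948690804733), np.float64(14.21931940145821))
```

Run:
```python
from h import *
A=[529.2,-21.3]
gripper_to(78)
arm.reach(A+[120],quat(-10)); st()
arm.movel(A+[56],max_speed=60); arm.dwell(.2); st()
for y in range(0,61,10):
    arm.reach(A+[56],quat(y)); o=st()
    if np.linalg.norm(o["force"])>15: print("stop");break
im=look("w3"); cv2.imwrite("pics/w3z.png",im["color"][:,:,::-1])
```

```text
t 5.72 p [529.6 -21.8 120.8] F [ 0.8 -1.3  0.8] q7 -0.08 w 78.1
t 7.13 p [529.4 -21.3  56.3] F [ 0.1 -0.6  0.5] q7 -0.02 w 78.5
t 7.42 p [529.3 -21.3  56.1] F [-0.5  0.6  0.3] q7 0.14 w 78.4
t 7.7 p [529.3 -21.4  56. ] F [ 0.2  0.1 -0.6] q7 0.3 w 78.1
t 7.98 p [529.2 -21.4  56. ] F [-0.4 -0.7  0.2] q7 0.46 w 78.2
t 8.27 p [529.2 -21.3  56. ] F [-0.2  0.8 -0.2] q7 0.63 w 77.9
t 8.55 p [529.2 -21.3  56. ] F [0.2 0.  0.3] q7 0.79 w 78.1
t 8.83 p [529.2 -21.3  56. ] F [0.4 0.3 0.3] q7 0.96 w 77.9
t 9.12 p [529.2 -21.3  56. ] F [-0.1  0.2 -0.4] q7 1.12 w 78.1
stand []
key [([581.4, -3.7, 36.6], 0.91), ([525.2, -66.6, 76.1], 0.46)]
sprocket [([504.6, 175.8, 2.7], 0.8), ([528.2, -22.4, 38.6], 0.62)]
notch [([554.4, 178.6, 0.8], 0.76), ([584.1, -31.3, 39.9], 0.7)]
cap [([503.7, 178.9, 16.4], 0.9), ([528.6, -17.1, 60.9], 0.63)]
bolt_left [([531.4, 23.3, 80.6], 0.88)]
bolt_right [([503.4, 128.9, 37.5], 0.9), ([526.2, -67.1, 75.1], 0.85), ([576.8, -6.4, 39.7], 0.52)]
```

View pics/w3.png

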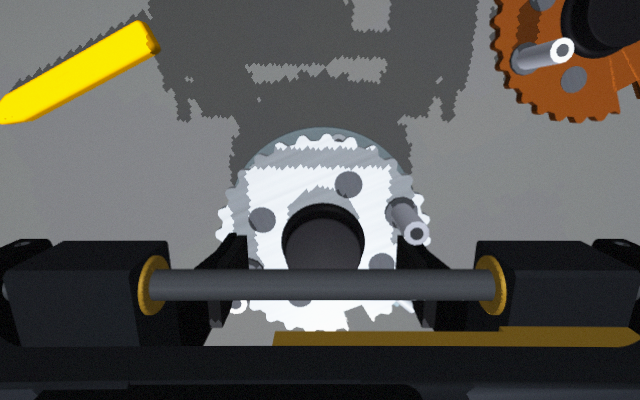

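The picture shows the sprocket being turned by both fingers. One bolt is at (417,234) and the other at (238,308), partly hidden.

Run:
```python
from h import *
im=np.load("pics/w3.npy",allow_pickle=True).item()
A=np.array([529.2,-21.3])
b1=xyz(im,417,234,76);b2=xyz(im,237,309,76);d=b1-b2
print(b1,b2,(b1+b2)/2,np.degrees(np.arctan2(d[1],d[0])),np.hypot(*d[:2]))
for y in (66,72,78,82):
    arm.reach(list(A)+[56],quat(y))
o=st(); arm.dwell(.3)
im=look("w4",("bolt_left","bolt_right","notch"))
```

```text
[535.67163319  23.38484041  76.        ] [526.28947486 -69.32672795  76.        ] [530.98055403 -22.97094377  76.        ] 84.22149518820619 93.18508358892325
t 10.52 p [529.2 -21.4  56. ] F [-0.5 -0.6  0.5] q7 1.49 w 77.7
bolt_left [([515.7, 21.8, 79.0], 0.65), ([531.0, -17.8, 60.0], 0.44), ([541.3, -67.0, 73.3], 0.21)]
bolt_right [([537.8, -66.3, 79.1], 0.73), ([501.0, 129.4, 36.2], 0.63)]
notch [([552.4, 177.3, 1.8], 0.97), ([578.7, -9.5, 39.3], 0.91), ([533.1, -19.0, 59.2], 0.44)]
```

View pics/w4.png

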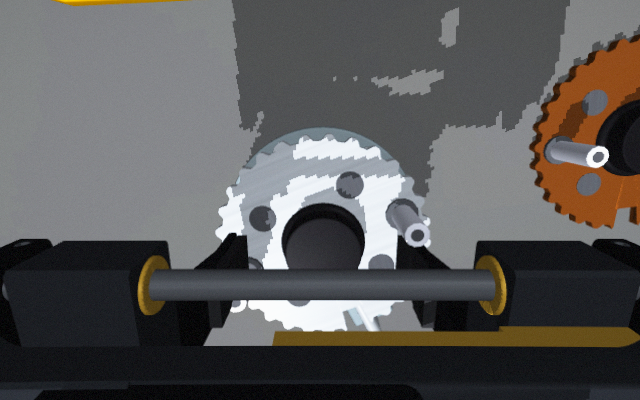

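The sprocket looks the same in the tool frame (bolt at (418,235)), so it follows the fingers and stands at about 106°. I'll back off, lift clear and measure from above.

Run:
```python
from h import *
A=[529.2,-21.3]
arm.reach(A+[56],quat(74)); arm.movel(A+[120],max_speed=120)
arm.reach([530,-50,230],quat(0)); arm.dwell(.3);st()
im=look("w5"); c=im["color"][60:240,230:430,::-1]; cv2.imwrite("pics/w5z.png",cv2.resize(c,None,fx=3,fy=3,interpolation=cv2.INTER_CUBIC))
```

```text
t 13.42 p [529.9 -50.  229.7] F [ 0.6 -0.5 -0. ] q7 0.06 w 77.9
stand []
key [([577.3, -5.5, 38.2], 0.8)]
sprocket [([526.8, -21.6, 35.5], 0.72)]
notch [([581.2, -8.9, 38.5], 0.55)]
cap [([530.8, -19.1, 60.8], 0.65)]
bolt_left [([518.1, 25.8, 79.5], 0.86)]
bolt_right [([543.8, -65.2, 73.4], 0.6)]
```

View pics/w5z.png

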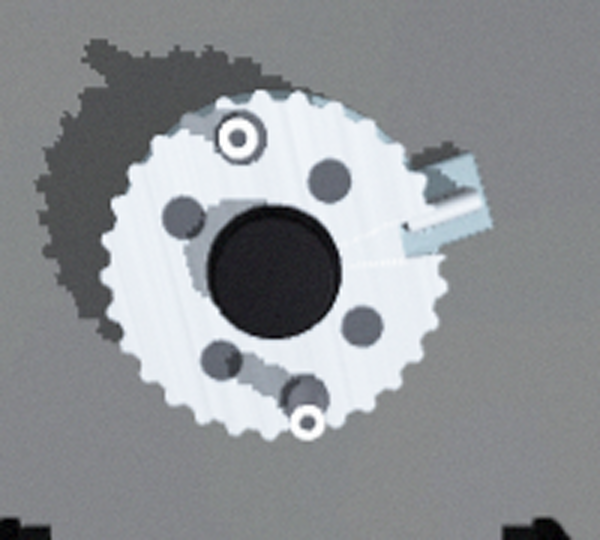

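The notch is now near the key. In the 3x zoom the bolts are at (239,138) and (308,422), the key ridge runs (408,226) to (480,199), and the notch corners are at the rim, about (427,206) and (440,256).

Run:
```python
from h import *
im=np.load("pics/w5.npy",allow_pickle=True).item()
P=lambda x,y,z: xyz(im,230+(x-1)/3,60+(y-1)/3,z)
b1=P(239,138,76);b2=P(308,422,76);c=P(274,272,60)
m=(b1+b2)/2;print(m,c)
A=np.array([529.2,-21.3,0]);
for Q in (A,m,c,(m+c)/2):
  a=lambda p,q=Q:(np.degrees(np.arctan2(*(p-q)[1::-1])).round(1),np.hypot(*(p-q)[:2]).round(1))
  print([a(x) for x in (P(408,226,36),P(444,213,36),P(480,199,36),P(405,223,44),P(403,257,44),P(427,200,44),P(442,257,44))])
d=b1-b2;print(np.degrees(np.arctan2(d[1],d[0])),np.hypot(*d[:2]))
c2=im["color"][100:160,350:410,::-1]; cv2.imwrite("pics/w5y.png",cv2.resize(c2,None,fx=10,fy=10,interpolation=cv2.INTER_NEAREST))
```

```text
[528.83628986 -22.3074916   76.        ] [528.52045189 -20.09753704  60.        ]
[(np.float64(17.1), np.float64(48.2)), (np.float64(17.7), np.float64(61.3)), (np.float64(18.3), np.float64(74.4)), (np.float64(19.8), np.float64(46.7)), (np.float64(5.7), np.float64(43.9)), (np.float64(24.7), np.float64(56.3)), (np.float64(4.3), np.float64(57.3))]
[(np.float64(18.1), np.float64(48.8)), (np.float64(18.5), np.float64(62.0)), (np.float64(19.0), np.float64(75.1)), (np.float64(20.8), np.float64(47.4)), (np.float64(6.9), np.float64(44.4)), (np.float64(25.5), np.float64(57.1)), (np.float64(5.3), np.float64(57.7))]
[(np.float64(15.5), np.float64(48.5)), (np.float64(16.4), np.float64(61.6)), (np.float64(17.3), np.float64(74.7)), (np.float64(18.2), np.float64(47.0)), (np.float64(4.0), np.float64(44.5)), (np.float64(23.3), np.float64(56.4)), (np.float64(3.1), np.float64(57.9))]
[(np.float64(16.8), np.float64(48.7)), (np.float64(17.5), np.float64(61.8)), (np.float64(18.1), np.float64(74.9)), (np.float64(19.5), np.float64(47.2)), (np.float64(5.5), np.float64(44.4)), (np.float64(24.4), np.float64(56.7)), (np.float64(4.2), np.float64(57.8))]
103.65416486169492 92.01441704123764
```

View pics/w5y.png

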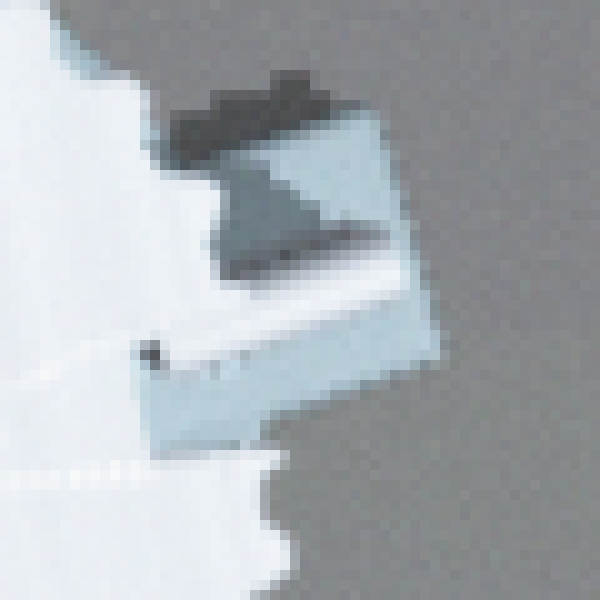

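Run:
```python
from h import *
im=np.load("pics/w5.npy",allow_pickle=True).item()
p=xyz(im,350+380/10-.5,100+113/10-.5,10);q=xyz(im,350+439/10-.5,100+356/10-.5,10);print(p,q,np.hypot(*(p-q)[:2]))
n=p-q;print("normal dir",np.degrees(np.arctan2(-n[0],n[1])))
for A in ([529.2,-21.3,0],[528.8,-22.3,0]):
  m=(p+q)/2-A;print(np.degrees(np.arctan2(m[1],m[0])),np.hypot(*m[:2]))
# key points from depth: world pts between z 30..40 outside r>62
f=[];A=np.array([529.2,-21.3])
for v in range(100,160):
  for u in range(350,410):
    if im["range_z"][v,u]>0:
      w=xyz(im,u,v); r=np.hypot(*(w[:2]-A))
      if 62<r<78 and 29<w[2]<39: f.append(w)
f=np.array(f);print(len(f),f.mean(0),f[:,2].min(),f[:,2].max())
m=f.mean(0)[:2]-A;print(np.degrees(np.arctan2(m[1],m[0])))
```

```text
[601.66274737  16.97957319  10.        ] [609.7208368   -9.38336183  10.        ] 27.56695754418843
normal dir 16.9962858444617
18.165440152034044 80.50409408689968
18.747901547664515 81.20011582363469
93 [593.44896906   0.83155936  35.75139099] 30.000826773897472 38.1611041617046
19.0070675037535
```

The key is at about 18.4° and the notch at about 13.7° by the bolts. It needs another 4.7°, so I'll push to yaw 86.7.

Run:
```python
from h import *
A=[529.2,-21.3]
arm.reach(A+[120],quat(74)); arm.movel(A+[56],max_speed=80)
for y in (80,84,86.7): arm.reach(A+[56],quat(y))
arm.dwell(.3); st()
arm.reach(A+[56],quat(78)); arm.movel(A+[120],max_speed=120)
arm.reach([530,-50,230],quat(0)); arm.dwell(.3);st()
im=look("w6",()); c=im["color"][60:240,230:430,::-1]; cv2.imwrite("pics/w6z.png",cv2.resize(c,None,fx=3,fy=3,interpolation=cv2.INTER_CUBIC))
```

```text
t 16.98 p [529.2 -21.3  56. ] F [-0.3  0.7 -0. ] q7 1.59 w 78.0
t 19.45 p [529.9 -50.  229.8] F [ 0.9  0.1 -0.5] q7 0.07 w 77.9
```

View pics/w6z.png

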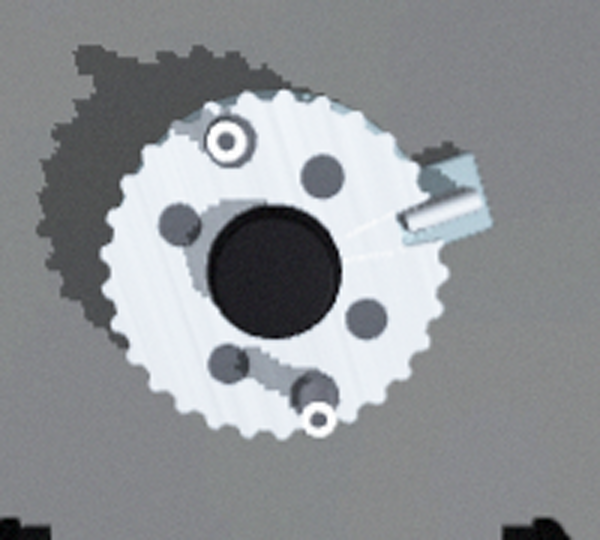

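The notch now stands over the key: the key ridge from (403,220) to (480,195) shows its full width between the notch edges, with a gap on both sides. The bolts are at (227,141) and (319,420).

Run:
```python
from h import *
im=np.load("pics/w6.npy",allow_pickle=True).item()
P=lambda x,y,z: xyz(im,230+(x-1)/3,60+(y-1)/3,z)
b1=P(227,141,76);b2=P(319,420,76);d=b1-b2
print(np.degrees(np.arctan2(d[1],d[0]))-90,np.hypot(*d[:2]),(b1+b2)/2)
c2=im["color"][100:160,350:410,::-1]; cv2.imwrite("pics/w6y.png",cv2.resize(c2,None,fx=10,fy=10,interpolation=cv2.INTER_NEAREST))
```

```text
18.244376383731463 92.51705638155663 [528.84562226 -22.38489     76.        ]
```

View pics/w6y.png

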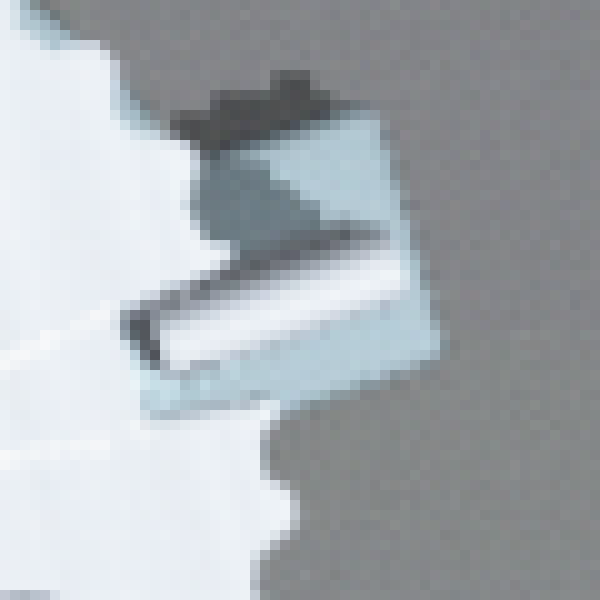

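The notch centre looks about 1 mm low of the key centre after allowing for parallax, which is within the ±3.5 mm fit. There is time to take out another 0.9°.

Run:
```python
from h import *
A=[529.2,-21.3]
arm.reach(A+[120],quat(78)); arm.movel(A+[56],max_speed=80)
for y in (84,87.6): arm.reach(A+[56],quat(y))
arm.dwell(.3); st()
arm.reach(A+[56],quat(78)); arm.movel(A+[120],max_speed=120)
arm.reach([530,-50,230],quat(0)); arm.dwell(.3);st()
im=look("w7",()); c2=im["color"][100:160,350:410,::-1]; cv2.imwrite("pics/w7y.png",cv2.resize(c2,None,fx=10,fy=10,interpolation=cv2.INTER_NEAREST))
```

```text
t 22.47 p [529.2 -21.3  56. ] F [ 0.1  0.5 -0.1] q7 1.61 w 77.9
t 24.94 p [529.9 -50.  229.7] F [-0.2 -0.2  0. ] q7 0.07 w 78.3
```

View pics/w7y.png

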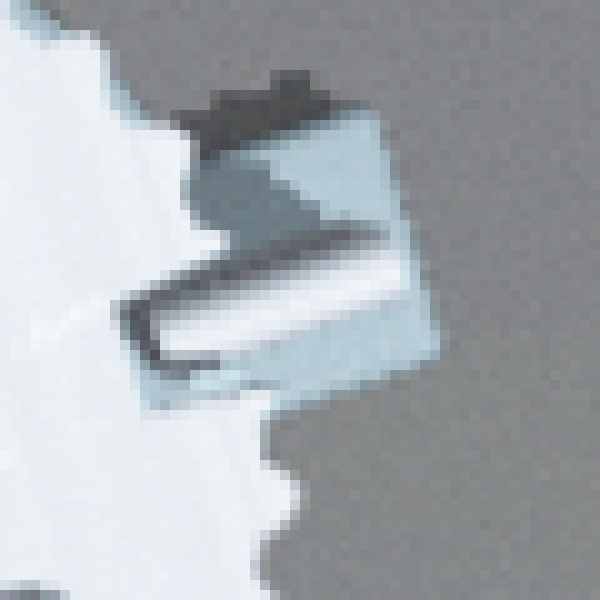

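The key is inside the notch with light on both sides (inner end of key at (120-165, 310-370), notch edge down to (150,408)). Now I'll press.

Run:
```python
from h import *
A=[529.0,-21.4]
gripper_to(0)
arm.reach(A+[100],quat(18)); arm.movel(A+[66],max_speed=60); st()
z=66
while z>49.5:
    z-=1.0; arm.movel(A+[z],max_speed=25); o=st()
    if abs(o["force"][2])>35: print("hard");break
arm.dwell(.2); st()
```

```text
t 27.71 p [529.1 -21.5  66. ] F [-0.7 -0.1  0.2] q7 0.43 w 0.6
t 27.96 p [529.1 -21.4  65.2] F [ 0.4 -0.1 -0.1] q7 0.43 w 0.6
t 28.21 p [529.  -21.4  64. ] F [-0.2  0.3 -0.7] q7 0.44 w 0.7
t 28.46 p [528.9 -21.4  62.9] F [0.3 0.2 0. ] q7 0.44 w 0.4
t 28.71 p [529.  -21.4  61.9] F [-0.7 -0.9 -0.2] q7 0.44 w 0.8
t 28.96 p [528.9 -21.4  60.9] F [-0.3  0.6 -0.3] q7 0.44 w 0.5
t 29.21 p [529.2 -21.4  60.1] F [0.4 0.9 1.7] q7 0.44 w 0.3
t 29.46 p [529.2 -21.4  59.2] F [-0.   0.   5.1] q7 0.44 w 0.7
t 29.71 p [529.2 -21.4  58.1] F [-0.5 -0.2  4.4] q7 0.44 w 0.6
t 29.96 p [529.2 -21.4  57.1] F [-0.4  0.6  4.3] q7 0.44 w 0.7
t 30.21 p [529.1 -21.4  56.1] F [ 0.1 -0.2  4.3] q7 0.44 w 0.4
t 30.46 p [529.1 -21.4  55.1] F [ 1.2 -0.1  4.4] q7 0.44 w 0.7
t 30.71 p [529.1 -21.4  54. ] F [0.7 1.1 4.6] q7 0.45 w 0.6
t 30.96 p [529.1 -21.4  53. ] F [0.4 0.4 3.4] q7 0.45 w 0.3
t 31.21 p [529.2 -21.4  52.5] F [-1.6 -0.6 11.1] q7 0.45 w 0.4
t 31.46 p [529.3 -21.4  52.4] F [-7.5 -1.1 23.1] q7 0.45 w 0.4
t 31.71 p [529.3 -21.4  52.3] F [-11.8  -0.1  36.9] q7 0.45 w 0.5
hard
t 31.91 p [529.3 -21.4  52.3] F [-12.2  -0.3  36.3] q7 0.45 w 0.0
```

It made contact at z = 60.1 and hit a firm stop at 52.3 after about 8 mm of travel at a steady collar force, so it looks seated. I'll lift off and check.

Run:
```python
from h import *
A=[529.0,-21.4]
arm.movel(A+[53],max_speed=20);arm.movel(A+[120],max_speed=100)
arm.reach([530,-50,230],quat(0)); arm.dwell(.3);st()
im=look("w8",("sprocket","notch","cap","bolt_left","bolt_right","key")); c=im["color"][60:240,230:430,::-1]; cv2.imwrite("pics/w8z.png",cv2.resize(c,None,fx=3,fy=3,interpolation=cv2.INTER_CUBIC))
for n in ("w7","w8"):
    im=np.load(f"pics/{n}.npy",allow_pickle=True).item()
    W=np.array([xyz(im,u,v) for v in range(60,240) for u in range(230,430) if im["range_z"][v,u]>0])
    d=W[:,:2]-[529.1,-21.4];r=np.hypot(*d.T)
    s=(r<15);print(n,"cap z",np.median(W[s,2]))
    s=(r>28)&(r<52)&(W[:,2]>30)&(W[:,2]<50)
    a,*_=np.linalg.lstsq(np.c_[d[s],np.ones(s.sum())],W[s,2],rcond=None);print("plate",np.median(W[s,2]),"tilt mm/mm",a)
```

```text
t 33.85 p [529.5 -49.7 229. ] F [-0.1 -0.1 -0.3] q7 0.07 w 0.6
sprocket [([527.8, -22.9, 31.2], 0.64)]
notch [([578.4, -3.9, 31.9], 0.65), ([529.9, -22.7, 29.9], 0.61)]
cap [([534.8, -18.5, 51.1], 0.81), ([579.9, -2.7, 33.0], 0.63)]
bolt_left [([515.5, 25.1, 70.0], 0.78)]
bolt_right [([545.1, -62.1, 65.5], 0.82)]
key [([578.6, -2.6, 38.4], 0.97)]
w7 cap z 60.753107095983495
plate 44.75386914118556 tilt mm/mm [-4.39963080e-03 -6.06268073e-04  4.47456196e+01]
w8 cap z 53.00600705112879
plate 37.065875153205695 tilt mm/mm [-8.60226783e-04 -8.72705754e-04  3.71405345e+01]
```

View pics/w8z.png

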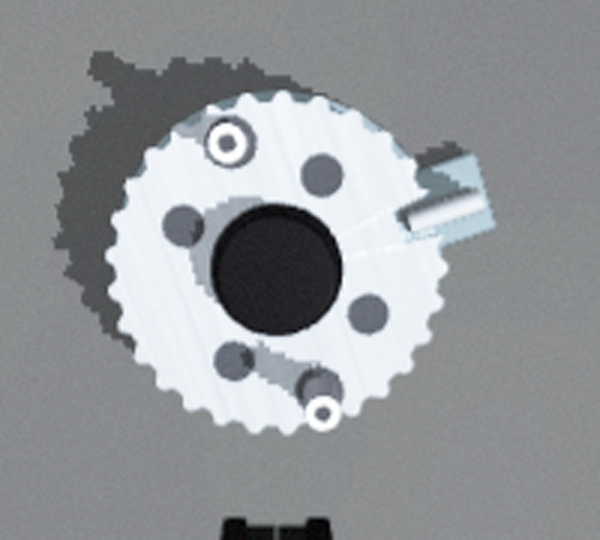

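The cap and plate dropped about 7.7 mm and the plate lies level. The target is 8.0 mm, so I'll press once more lightly and average a few depth readings to be sure.

Run:
```python
from h import *
A=[529.0,-21.4]
arm.reach(A+[100],quat(18)); arm.movel(A+[54],max_speed=60)
for z in (53,52.4,51.8,51,50.2,49.6):
    arm.movel(A+[z],max_speed=20); arm.dwell(.15); o=st()
    if o["force"][2]>35: break
arm.movel(A+[53],max_speed=20);arm.movel(A+[120],max_speed=100)
arm.reach([530,-50,230],quat(0)); arm.dwell(.5)
r=[]
for i in range(5):
    o=st();im=look("w9",())
    def med(a,b,lo,hi):
        W=np.array([xyz(im,u,v) for v in range(80,220,2) for u in range(240,430,2) if im["range_z"][v,u]>0])
        d=np.hypot(*(W[:,:2]-[529.1,-21.4]).T);s=(d>a)&(d<b)&(W[:,2]>lo)&(W[:,2]<hi);return np.median(W[s,2])
    r.append((med(0,15,45,66),med(28,50,30,50)))
print(np.mean(r,0),np.std(r,0))
im=optics.get_image("scene");cv2.imwrite("pics/s9.png",im["color"][:,:,::-1])
```

```text
t 36.11 p [529.1 -21.4  53.1] F [ 0.1  0.3 -0.2] q7 0.46 w 0.3
t 36.51 p [529.2 -21.4  52.6] F [-1.5  1.   3.3] q7 0.46 w 0.2
t 36.91 p [529.2 -21.4  52.5] F [-2.6  0.2 10.8] q7 0.46 w 0.4
t 37.31 p [529.2 -21.4  52.4] F [-7.5  0.4 21. ] q7 0.46 w 0.4
t 37.71 p [529.2 -21.4  52.3] F [-12.1   1.1  32.7] q7 0.46 w 0.1
t 38.11 p [529.2 -21.4  52.3] F [-15.7   0.9  39.6] q7 0.46 w 0.2
t 40.27 p [529.9 -50.  229.7] F [-0.  -1.  -0.2] q7 0.08 w 0.3
t 40.32 p [530.  -50.  229.8] F [0.  0.6 0.1] q7 0.08 w 0.6
t 40.37 p [530.  -50.  229.9] F [ 0.1 -0.6  0.1] q7 0.08 w 0.6
t 40.42 p [530.  -50.  229.9] F [0.3 0.5 0.6] q7 0.08 w 0.8
t 40.47 p [530. -50. 230.] F [0.4 0.2 0.4] q7 0.08 w 0.4
[53.00285662 37.0850443 ] [0.06738586 0.02726356]
```

View pics/s9.png

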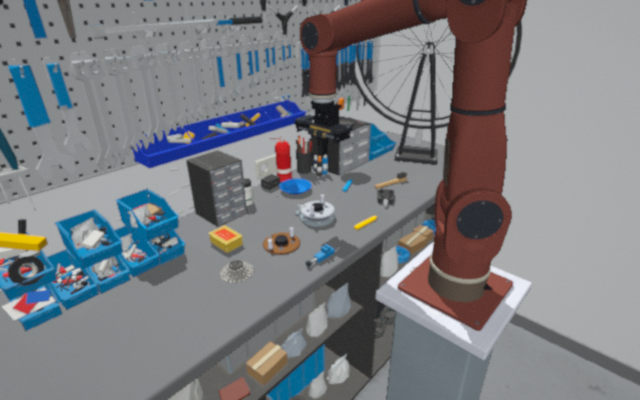

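View pics/w9.png

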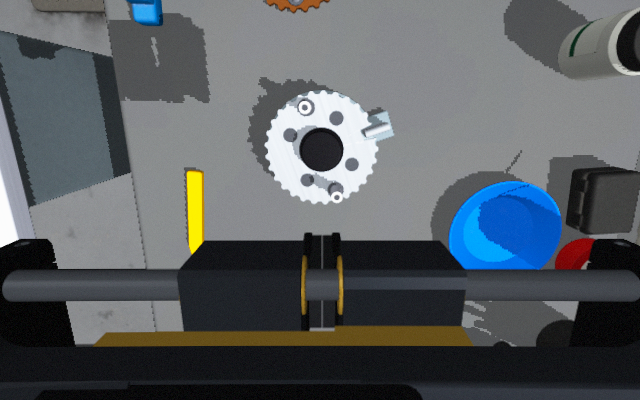

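The stop is at the same height (light touch at 52.6), now up to 40 N, with no further travel. The final pictures show the sprocket level with the key in the notch, at (377,127) in the wrist view. The bystanders look undisturbed and the arm is clear. Handing in.

```bash
python3 -c "
from h import *
order.close_job(); st()"
```

```text
the job is handed in; nothing more can be done
the job is handed in; nothing more can be done
```

The sprocket is turned, pressed down and, as far as my checks show, fully home on the stand; the job was handed in at about 40.5 s of the 64 s.

- **Turning:** I pushed both bolts with the open fingertips, turning the tool about the shaft axis by about 83°. The bolts put the notch at 18.2°, against 18.2–19° for the key. I then added about 0.9° and checked by picture only: the key showed inside the notch with a gap on each side.
- **Pressing:** I pressed the cap centre with the fingers shut. The collar yielded steadily at about 4–5 N from z ≈ 60 mm. A firm stop came at about 52.3 mm, where a seated cap would be at 52 mm. A second press, up to 40 N, gave no further travel.
- **Last checks:** The plate is level, the key is in the notch, the other things look undisturbed, and the gripper is clear at 230 mm.
- **Disagreement:** The depth camera shows a drop of 7.7 mm rather than 8.0 mm (cap from 60.8 to 53.0 mm, plate from 44.8 to 37.1 mm). Its readings ran about 0.8 mm high before pressing and about 1.0 mm high after. I took the remaining 0.3 mm as measurement error, because the hard stop repeated at the same height.

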